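Clamp a fired tile in the bridge press and lock it

ROBOT

A 6-joint arm with a two-finger parallel gripper is mounted at the origin on the work surface. World frame = base frame: x ahead of the robot, y to its left, z up, the work surface at z = 0. Lengths are in m, angles in rad, forces in N, time in s.
With the tool pointing down it reaches from about 0.35 to 0.975 m from the base axis. Payload 4.9 kg.
Tool frame: the origin (TCP) lies at the very end of the fingers, on their centre line; the grasp point (between the pads) lies 19 mm behind it; z points along the fingers, y is the direction in which the jaws open and shut (so a half turn about z gives the same grasp; the last joint's range is limited). The gripper opens to 85 mm and grips with 20 to 120 N. Pads are 22 mm wide; open, the fingers measure 114 mm over their backs; the gripper's body (76 mm by 85 mm) begins 54 mm behind the grasp point. The pads swing forward as they close: fully open they stand 13 mm farther back than shut.
Start: joints at [-1.266, 0.053, 1.613, -0, 1.476, -0.119], TCP at [0.257, -0.57, 0.231] pointing down, gripper open.
Joint ranges: [-3.01, 3.01], [-1.01, 2.22], [0.06, 2.58], [-1.02, 4.17], [0.09, 2.62], [-3.14, 3.14]. Speed limits (rad/s): [2.57, 2.57, 3.14, 3.14, 3.14, 3.14].

INTERFACE

Orientations are given as a unit quaternion [w, x, y, z].
In Python, from plant import monitor, eyes, manip gives the robot as it stands.
- The arm moves only by the tool step_arm, never from a script. Its argument "motion" is a list of rows, each a list of 7 numbers: the shift along the world's x, y, z scaled (see below), then the turn, a rotation vector about the world's x, y, z scaled (see below), then the closure in counts, from 0 (fully open) to 255 (shut). In form: [[x, y, z, ax, ay, az, grip], ...]. A call has 1 to 10 rows; each row is the pose to reach, as a shift and turn from the pose commanded when the call began; what a row does not reach only later rows make up. The controller multiplies each number of a shift by 0.5 m and each number of a turn by 1.5 rad. A row lasts 1/10 s, in which the tool goes at most 50 mm and 8.59 degrees, less where a joint would pass 70% of its speed; a pose out of reach is approached as far as the arm can. A call with a number of a shift or a turn outside -1 to 1 is refused whole. A call with a gripper value outside its range is refused whole. The fingers move at their own pace and stop on an object; the grip force is fixed at half the most. Time passes only in rows, so rows that repeat a pose let the fingers close. It gives the time, the measured TCP pose, the force and the opening at its end, in the units of the state.
- monitor.state(): the state, without advancing time (a new reading comes with each control period).
- eyes.grab_frame(name): name is "side" or "top" or "wrist"; returns a dict with "pixels" (480x640x3 uint8, red, green, blue), "mtx" (3x3 intrinsics, pixels), "rvec" (rotation vector, rad) and "tvec" (3), from world to camera coordinates, as OpenCV has them; the wrist camera has in their place "hand_eye" (4x4, takes a point from camera to tool coordinates, whose origin is the TCP and whose axes are the flange's). Camera axes: x right, y down, z forward; pixel columns grow to the right and rows downward; lengths in m; the calibration is good to about 2 mm. A picture is of the moment at which its call begins: read the wrist's pose just before it. There is no depth.
- manip.job_done(): hands the job in, once; it reports no verdict.
Trained networks look in the newest picture that a camera, given by its name, has taken for a name from the list of things; names that differ only in an ending like _2 or _b are one class to them, and where a whole thing is asked for, a point or a joint stands for the part that bears it (a point fixed in the world has none). Each returns a list of dicts, best first, with "p" (0 to 1); they miss things now and then, are a little off and sometimes report something else, mostly with a low value. They report only what shows in the picture. A call takes as long as a camera call. They do not tell look-alikes from the thing itself.
- eyes.look_for(name, camera): "box" ([centre column, centre row, width, height] in pixels, round what is visible of it).
- eyes.pinpoint(name, camera): "uv" ([column, row] in pixels: a listed point, or the origin of a listed thing).
The state is a dict: "time": time; "joint_pos": joint angles; "joint_vel": joint speeds; "joint_efforts": joint torques, N m; "tool_pos": TCP position; "tool_rot": TCP orientation; "contact_force": force on the tool from outside, world axes, zero at the start; "ft_torque": the same for the moment, N m; "gripper_width": opening from 0.0 (shut) to 1.0 (fully open).
Only numpy, scipy, OpenCV 4.12 (cv2) and the standard library are available. Lean on these libraries where they do the work, as an engineer would, in place of code of your own. Each camera call takes 0.05 s, during which the arm holds its last target.

TASK

Clamp the fired tile in the small press: turn only the narrow upper feed knob clockwise until you feel the foot bearing on the tile with about 13 newtons (never more than 25, or the tile cracks), leaving the wide ring below it alone. Then turn only the wide lock ring clockwise until it is fully home against its stop, without moving the feed knob, and let go. Leave the tile and everything else on the table where it is.

Things in the scene. Friction and masses are not known exactly. Their poses are not given: they have to be found in the camera images.
- press: Grey bridge press fixed to the table: base 140 x 200 x 16 mm, uprights 170 mm apart along its y, crosshead 48 x 200 mm with its top 136 mm above the table. On it, on one vertical axis at the press's centre: a steel boss (36 mm wide, 14 mm high), the wide lock ring, and the narrow feed knob on top. Origin: centre of the underside, on that axis, at table height; z up.
- feed_knob (a joint): Upper, inner knob: round, ribbed, aluminium, 32 mm diameter, grip 176 to 210 mm above the table. Value in rad, 0 to 1.8, grows clockwise seen from above; starts 0 to 0.25. Each rad lowers the spindle 12 mm. It drags with about 0.30 N m throughout, stays where it is left, and each newton on the tile adds 0.012 N m to the torque to turn it on (so 13 N: 0.16 N m above the free drag).
- feed_knob_grip (a point): Point on the feed knob's axis, 198 mm above the table (26 mm above the ring's top, 12 mm below the knob's top), where to grip it from above, from any side.
- lock_ring (a joint): Lower, outer ring: round, ribbed, aluminium, 60 mm diameter, 22 mm tall (from 150 to 172 mm above the table). Coaxial with the feed knob, but turns independently of it. Value in rad, grows clockwise seen from above; starts 0 to 0.25 (unlocked); the solid stop is at 1.0 (locked). Drags with about 0.25 N m.
- lock_ring_grip (a point): Point on the lock ring's axis, 163 mm above the table (13 mm above the ring's underside), where to grip the ring from above, fingers astride the feed knob, from any side; 27 mm free from this point down to the crosshead.
- lock_ring_mark (a point): Dark index line on the ring's top, at its outer edge (28.5 mm from the axis, on the press +x side when the joint reads 0).
- spindle: Steel spindle, 16 mm diameter, under the crosshead, with a sprung rubber foot 34 mm wide on a brass sleeve. Origin on the axis, 87 mm above the table at knob value 0. The sleeve's setting differs each time and is not reported: at knob value 0 the foot is 5 to 14 mm above the tile, so its touch must be felt: 4 N at once (+0.05 N m on the knob), then 4 N per mm (+0.048 N m per 0.083 rad).
- tile: The fired clay tile to be clamped: loose, 80 x 80 x 9 mm, lying on the steel bed of the press (bed top 34 mm above the table) under the foot. Origin: centre of its underside.
- brush: Bystander: brush 160 mm long lying near the press.
- spare_tile: Bystander: loose fired tile 80 x 80 x 9 mm lying on the table beside the press.
- jar: Bystander: jar 56 mm wide, 70 mm tall, beside the press.
- rib: Bystander: flat wooden rib 100 x 50 x 7 mm, beside the press.
- bowl: Bystander: clay bowl 130 mm wide, 50 mm tall.
- cup: Bystander: white cup 72 mm wide, 80 mm tall.
There are look-alikes about, which are no part of the job. What is shaped like the tile but black or red is not meant. Of the things shaped like the press, the grey one is meant.

How it is judged:
On the way, in this order (a step that is already met when the one before it is completed fails the run):
1. the foot bears on the tile with 7 to 20 N, the lock ring still where it started (contact force between spindle and tile between 7 and 20 N and distance of lock_ring_mark from where it was at the start of the episode below 0.003 m), for 0.3 s.
2. the lock ring is turned home (0.88 rad or more) with the foot still bearing (contact force between spindle and tile between 7 and 20 N and value of joint lock_ring above 0.88 rad), for 0.2 s.
At the end, for the whole second after the job is handed in: The foot bears on the tile with 7 to 20 N, the lock ring is at 0.88 rad or more, and the tile lies at rest within 6 mm of where it started (all of step 2 and distance of tile from where it was at the start of the episode below 0.006 m and linear speed of tile below 0.01 m/s); the robot touches nothing.
It fails at once if the tile is loaded with more than 25 N (contact force between spindle and tile above 25 N).
It fails at once if the lock ring is turned (its mark moves over 4 mm) before the foot bears on the tile (distance of lock_ring_mark from where it was at the start of the episode above 0.004 m and contact force between spindle and tile below 5 N).
It fails at once if the feed knob is turned (faster than 0.3 rad/s) once the lock ring has been moved (distance of lock_ring_mark from where it was at the start of the episode above 0.004 m and (velocity of joint feed_knob above 0.3 rad/s or velocity of joint feed_knob below -0.3 rad/s)).
It fails at once if a bystander is moved more than 25 mm (distance of any of brush, spare_tile, jar, rib, bowl, cup from where it was at the start of the episode above 0.025 m).
It also fails if it takes over 64 s, if anything falls off the work surface, if the arm or the gripper's body presses on something with over 40 N, if the wrist force passes 120 N, or if a joint passes its speed limit or range.

## Working session

There is one attempt and no reset: what is moved stays moved. The work goes in short steps, Python scripts to look and compute and a tool call to move; the robot and the scene stay as the last step left them, time stands still between calls to the robot, and variables do not carry over. Pictures are saved under pics/ and viewed, and the job is handed in when it is done.

Besides the shell and the picture viewer there is one more tool, called by a JSON object that holds its "method" and its "body", one argument or row to a line. step_arm: Moves the arm, as the interface text tells. Its arguments: {"type":"object","properties":{"motion":{"type":"array","items":{"type":"array","items":{"type":"number"}}}},"required":["motion"]}

```bash
mkdir -p pics; ls; cat > h.py <<'E'
import numpy as np, cv2
from plant import monitor, eyes, manip
def save(f,n): cv2.imwrite('pics/'+n, f['pixels'][:,:,::-1])
def cam(f):
    R=cv2.Rodrigues(np.array(f['rvec'],float))[0]; t=np.array(f['tvec'],float).ravel(); return np.array(f['mtx'],float),R,t
def ray(f,uv):
    K,R,t=cam(f); d=R.T@np.linalg.inv(K)@np.array([uv[0],uv[1],1.]); return -R.T@t,d
def atz(f,uv,z):
    o,d=ray(f,uv); return o+d*(z-o[2])/d[2]
def tri(f1,a,f2,b):
    P=[]
    for f in (f1,f2):
        K,R,t=cam(f); P.append(K@np.c_[R,t])
    X=cv2.triangulatePoints(P[0],P[1],np.array(a,float).reshape(2,1),np.array(b,float).reshape(2,1)); return (X[:3]/X[3]).ravel()
def proj(f,X):
    K,R,t=cam(f); p=K@(R@np.array(X,float)+t); return p[:2]/p[2]
E
python3 - <<'E'
from h import *
print(monitor.state())
s=eyes.grab_frame('side');save(s,'s0.png')
t=eyes.grab_frame('top');save(t,'t0.png')
for c in('side','top'):
  for n in('press','tile'): print(c,n,eyes.look_for(n,c))
  for n in('feed_knob_grip','lock_ring_grip','lock_ring_mark','press','tile'): print(c,n,eyes.pinpoint(n,c))
E
```

```text
pics
{'time': 0.0, 'joint_pos': array([-1.26601420e+00,  5.33512335e-02,  1.61430123e+00, -1.73699559e-05,
        1.47602304e+00, -1.18997203e-01]), 'joint_vel': array([-0.0006305 , -0.00076097,  0.0004086 ,  0.00103084, -0.00013982,
       -0.00033248]), 'joint_efforts': array([ 7.21324377e-04, -3.93685341e+01, -3.70173061e+01, -1.44843816e-04,
        6.96506948e-03, -1.05076012e-06]), 'tool_pos': array([ 0.25681145, -0.56910625,  0.2300622 ]), 'tool_rot': array([-1.03613269e-03,  9.77634545e-01,  2.10308375e-01, -1.05209295e-04]), 'contact_force': array([-0.25663283,  0.05851139,  0.05922862]), 'ft_torque': array([-0.0387563 , -0.0127789 , -0.03042491]), 'gripper_width': 0.9974865279376846}
side press [{'box': [310.9, 177.9, 41.1, 35.1], 'p': 0.66}, {'box': [359.1, 275.1, 79.7, 109.7], 'p': 0.57}]
side tile [{'box': [347.2, 288.0, 45.0, 22.3], 'p': 0.85}, {'box': [270.1, 357.2, 46.3, 31.7], 'p': 0.79}, {'box': [382.4, 250.5, 36.1, 23.0], 'p': 0.75}]
side feed_knob_grip [{'uv': [344.5, 232.1], 'p': 0.63}, {'uv': [293.2, 170.0], 'p': 0.5}]
side lock_ring_grip [{'uv': [349.3, 242.9]
[... 219 characters left out ...]
0.7, 224.2, 75.2, 73.9], 'p': 0.91}, {'box': [361.8, 228.8, 75.2, 69.0], 'p': 0.6}]
top tile [{'box': [401.6, 307.1, 25.6, 28.1], 'p': 0.65}, {'box': [310.4, 167.5, 33.9, 30.6], 'p': 0.6}, {'box': [363.5, 229.4, 35.3, 25.2], 'p': 0.47}]
top feed_knob_grip [{'uv': [229.3, 216.1], 'p': 0.72}, {'uv': [366.8, 220.6], 'p': 0.61}]
top lock_ring_grip [{'uv': [366.6, 222.3], 'p': 0.53}, {'uv': [232.8, 218.3], 'p': 0.52}]
top lock_ring_mark [{'uv': [226.4, 210.0], 'p': 0.68}, {'uv': [364.8, 211.1], 'p': 0.66}]
top press [{'uv': [363.5, 230.5], 'p': 0.7}, {'uv': [242.4, 224.4], 'p': 0.65}]
top tile [{'uv': [401.2, 306.8], 'p': 0.8}, {'uv': [307.5, 168.0], 'p': 0.76}, {'uv': [364.6, 228.3], 'p': 0.62}]
```

View pics/s0.png

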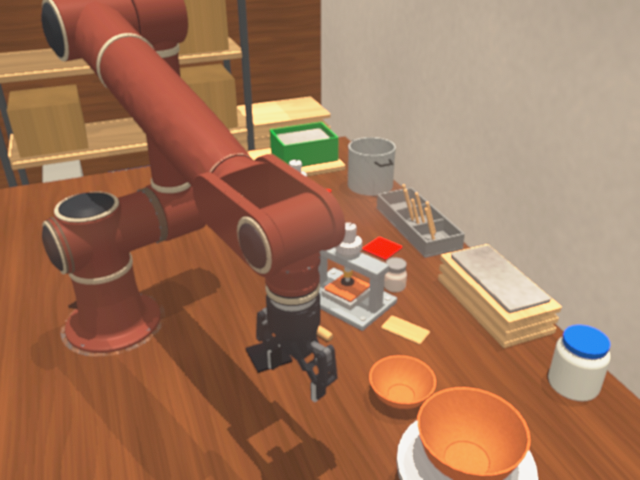

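View pics/t0.png

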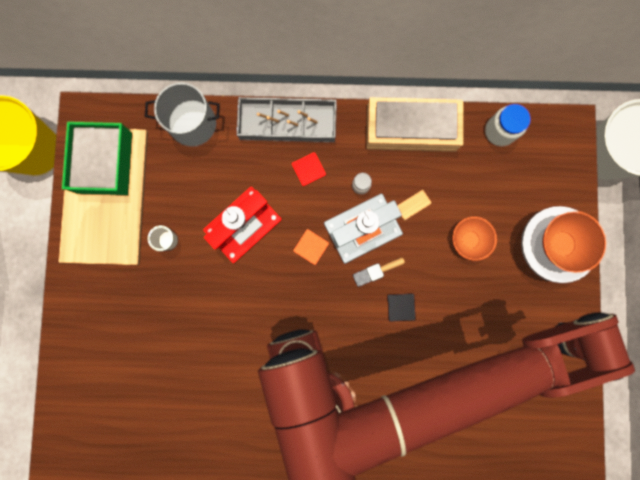

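```bash
python3 - <<'E'
from h import *
s=eyes.grab_frame('side');t=eyes.grab_frame('top')
for a,b in(((366.8,220.6),(344.5,232.1)),((366.6,222.3),(349.3,242.9)),((364.8,211.1),(355.7,234.1)),((363.5,230.5),(348.4,299.6)),((364.6,228.3),(346.1,283.9))):print(tri(t,a,s,b))
print(atz(t,(366.8,220.6),.198),atz(t,(366.6,222.3),.163),atz(t,(363.5,230.5),0),atz(t,(364.8,211.1),.172))
print('cams',ray(t,(320,240)),ray(s,(320,240)))
w=eyes.grab_frame('wrist');print(w['mtx'],w['hand_eye']);save(w,'w0.png')
for n in('feed_knob_grip','lock_ring_mark','press'): print(eyes.pinpoint(n,'wrist'))
E
```

```text
[ 0.53373571 -0.11954687  0.19308069]
[ 0.53927593 -0.12385819  0.16435973]
[ 0.56298064 -0.11530146  0.17862556]
[ 0.53614636 -0.12948748  0.00519292]
[ 0.53341589 -0.12735122  0.05206186]
[ 0.53689933 -0.12041523  0.198     ] [ 0.53661936 -0.12298487  0.163     ] [ 0.53114396 -0.12798814  0.        ] [ 0.56636685 -0.11669688  0.172     ]
cams (array([ 0.36503682, -0.00351838,  1.54618627]), array([ 0.08577548,  0.00559801, -0.99638037])) (array([ 0.05174939, -1.19907752,  0.90597226]), array([ 0.30726202,  0.79165527, -0.52815201]))
[[396.94915173   0.         315.24895689]
 [  0.         396.94915173 236.30428812]
 [  0.           0.           1.        ]] [[ 6.51798712e-04 -9.52676093e-01 -3.03986572e-01  7.63449745e-02]
 [ 9.99999429e-01  3.63342118e-04  1.00547530e-03 -6.38426031e-04]
 [-8.47441154e-04 -3.03987054e-01  9.52675786e-01 -1.42636161e-01]
 [ 0.00000000e+00  0.00000000e+00  0.00000000e+00  1.00000000e+00]]
[]
[]
[]
```

The grey press is the right-hand one in the top view, with its knob at about (367,221). In the side view it is at about (349,237). The red press at (235,218) in the top view is the look-alike. The axis triangulates to about (0.536, -0.122), and the heights match the given ones. I'll move to a hover above it.

{"method": "step_arm", "body": {
  "motion": [
    [0,0,0.16,0,0,0,0],
    [0.09,0.14,0.16,0,0,0,0],
    [0.558,0.894,0.16,0,0,0,0],
    [0.558,0.894,0.16,0,0,0,0],
    [0.558,0.894,0.16,0,0,0,0],
    [0.558,0.894,0.16,0,0,0,0],
    [0.558,0.894,0.16,0,0,0,0],
    [0.558,0.894,0.16,0,0,0,0],
    [0.558,0.894,0.16,0,0,0,0],
    [0.558,0.894,0.16,0,0,0,0]
  ]
}}

```text
time: 2.1
tool_pos: [0.4944, -0.1887, 0.3095]
tool_rot: [0.0, 0.978, 0.21, 0.0]
contact_force: [1.5, -1.4, -0.5]
gripper_width: 1.001
```

{"method": "step_arm", "body": {
  "motion": [
    [0.08,0.13,0,0,0,0,0],
    [0.08,0.13,0,0,0,0,0],
    [0.08,0.13,0,0,0,0,0],
    [0.08,0.13,0,0,0,0,0]
  ]
}}

```text
time: 2.5
tool_pos: [0.5337, -0.1254, 0.3091]
tool_rot: [0.0, 0.978, 0.211, -0.0]
contact_force: [0.6, -0.6, 0.6]
gripper_width: 1.001
```

```bash
cat >> h.py <<'E'
from scipy.spatial.transform import Rotation as Ro
def wpose(st,w):
    q=st['tool_rot']; T=np.eye(4); T[:3,:3]=Ro.from_quat([q[1],q[2],q[3],q[0]]).as_matrix(); T[:3,3]=st['tool_pos']
    return T@np.array(w['hand_eye'])
def watz(T,w,uv,z):
    d=T[:3,:3]@np.linalg.inv(np.array(w['mtx']))@np.array([uv[0],uv[1],1.]); o=T[:3,3]; return o+d*(z-o[2])/d[2]
def wproj(T,w,X):
    p=np.array(w['mtx'])@(T[:3,:3].T@(np.array(X)-T[:3,3])); return p[:2]/p[2]
E
python3 - <<'E'
from h import *
st=monitor.state();w=eyes.grab_frame('wrist');T=wpose(st,w);save(w,'w1.png')
print(st['time'],st['tool_pos'],st['tool_rot'],st['joint_pos'],st['ft_torque'],st['contact_force'])
for n,z in(('feed_knob_grip',.198),('lock_ring_grip',.163),('lock_ring_mark',.172),('press',0),('tile',.034)):
  for r in eyes.pinpoint(n,'wrist'): print(n,r,watz(T,w,r['uv'],z))
for n in('feed_knob','lock_ring','press'):print(n,eyes.look_for(n,'wrist'))
E
```

```text
2.5 [ 0.53372772 -0.12544041  0.30909446] [ 1.93666949e-04  9.77505758e-01  2.10908522e-01 -2.25384434e-04] [-3.66295043e-01 -1.65116181e-01  1.69391072e+00 -5.71332076e-04
  1.61296358e+00  7.79468637e-01] [-0.07769014  0.00926005 -0.03376726] [ 0.61820859 -0.57752754  0.56143839]
feed_knob_grip {'uv': [314.2, 226.1], 'p': 0.75} [ 0.53553304 -0.12347783  0.198     ]
lock_ring_grip {'uv': [317.0, 179.2], 'p': 0.36} [ 0.5595386 -0.1148076  0.163    ]
lock_ring_mark {'uv': [320.1, 172.4], 'p': 0.85} [ 0.56616637 -0.11413532  0.172     ]
press {'uv': [313.6, 174.3], 'p': 0.83} [ 0.53845742 -0.12110446  0.        ]
tile {'uv': [315.6, 177.0], 'p': 0.95} [ 0.54159726 -0.12210508  0.034     ]
tile {'uv': [326.4, 375.1], 'p': 0.61} [ 0.32231726 -0.2363438   0.034     ]
feed_knob [{'box': [317.4, 223.7, 53.1, 56.7], 'p': 0.86}, {'box': [315.1, 176.3, 249.6, 148.1], 'p': 0.48}]
lock_ring [{'box': [316.1, 209.8, 84.7, 80.0], 'p': 0.63}]
press [{'box': [51.5, 50.8, 102.5, 101.5], 'p': 0.82}, {'box': [315.1, 177.0, 252.1, 147.2], 'p': 0.59}]
```

View pics/w1.png

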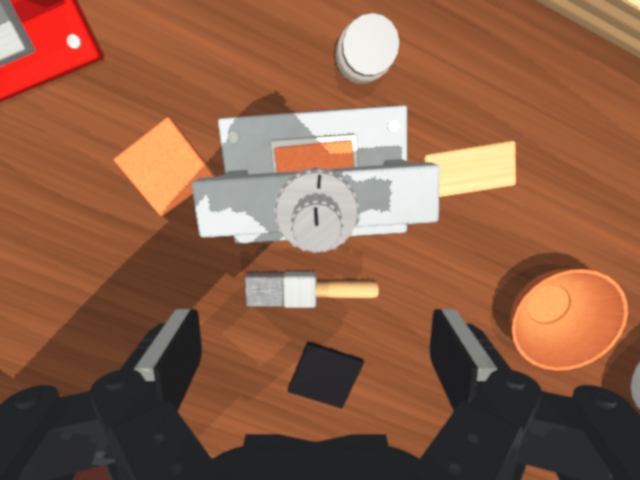

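The wrist view shows the knob top disc at about (317,227), the ring at about (317,210) and its mark at about (319,181). I'll fit the axis by overlaying projected circles.

```bash
python3 - <<'E'
from h import *
st=monitor.state();w=eyes.grab_frame('wrist');T=wpose(st,w)
for uv,z in(((317,227.5),.210),((319,181),.172)):print(watz(T,w,uv,z))
im=cv2.resize(w['pixels'][130:290,210:450,::-1],None,fx=3,fy=3,interpolation=cv2.INTER_CUBIC)
c=np.array([.5350,-.1225])
for r,z,col in((.016,.21,(0,0,255)),(.030,.172,(0,255,0)),(.016,.176,(255,0,0))):
  for a in np.linspace(0,6.283,60):
    p=(wproj(T,w,[c[0]+r*np.cos(a),c[1]+r*np.sin(a),z])-[210,130])*3+1
    cv2.circle(im,tuple(int(v) for v in p.round()),1,col,-1)
cv2.imwrite('pics/w1c.png',im)
E
```

```text
[ 0.53842905 -0.1248155   0.21      ]
[ 0.56016883 -0.11675272  0.172     ]
```

View pics/w1c.png

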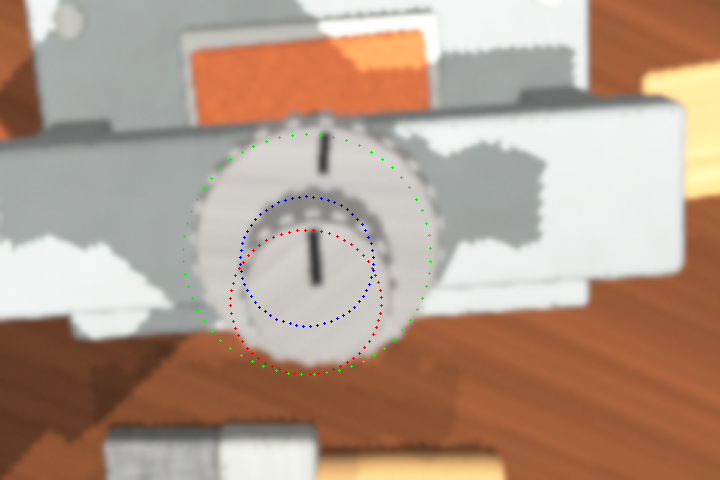

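```bash
python3 - <<'E'
from h import *
st=monitor.state();w=eyes.grab_frame('wrist');T=wpose(st,w)
im=cv2.resize(w['pixels'][130:290,210:450,::-1],None,fx=3,fy=3,interpolation=cv2.INTER_CUBIC)
c=np.array([.5373,-.1245])
for r,z,col in((.016,.21,(0,0,255)),(.030,.172,(0,255,0)),(.016,.176,(255,0,0))):
  for a in np.linspace(0,6.283,60):
    p=(wproj(T,w,[c[0]+r*np.cos(a),c[1]+r*np.sin(a),z])-[210,130])*3+1
    cv2.circle(im,tuple(int(v) for v in p.round()),1,col,-1)
cv2.imwrite('pics/w1d.png',im)
E
```

```text
(no output)
```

View pics/w1d.png

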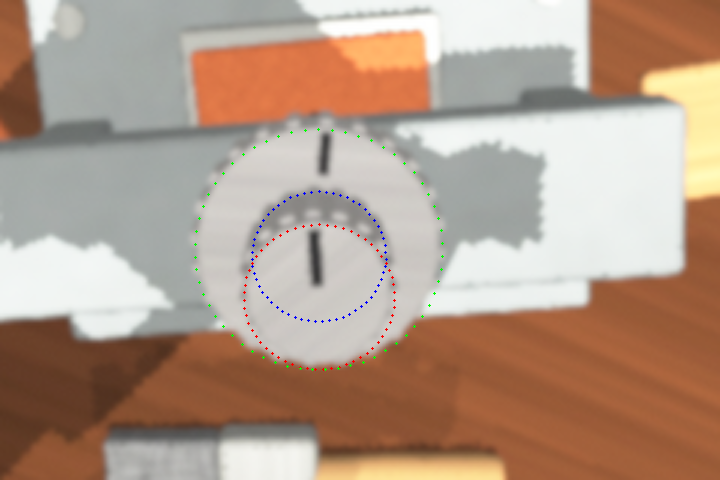

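{"method": "step_arm", "body": {
  "motion": [
    [0.006,0.001,-0.08,0,0,0,0],
    [0.006,0.001,-0.16,0,0,0,0],
    [0.006,0.001,-0.2,0,0,0,0],
    [0.006,0.001,-0.2,0,0,0,0],
    [0.006,0.001,-0.2,0,0,0,0]
  ]
}}

```text
time: 3.55
tool_pos: [0.5369, -0.1252, 0.2097]
tool_rot: [0.0, 0.978, 0.21, 0.0]
contact_force: [-1.0, -0.3, 1.0]
gripper_width: 0.999
```

```bash
python3 - <<'E'
from h import *
st=monitor.state();w=eyes.grab_frame('wrist');save(w,'w2.png');s=eyes.grab_frame('side');cv2.imwrite('pics/s2.png',cv2.resize(s['pixels'][180:340,260:460,::-1],None,fx=4,fy=4,interpolation=cv2.INTER_CUBIC)[:600])
print(st['time'],st['tool_pos'],st['ft_torque'],st['contact_force'],st['joint_pos'])
E
```

```text
3.55 [ 0.53690726 -0.12523328  0.20966206] [-0.03536341 -0.02524606  0.02108477] [-0.95158951 -0.3396444   0.9782634 ] [-3.64154535e-01 -1.09223767e-01  1.80789480e+00  1.23851014e-05
  1.44268128e+00  7.82865555e-01]
```

View pics/w2.png

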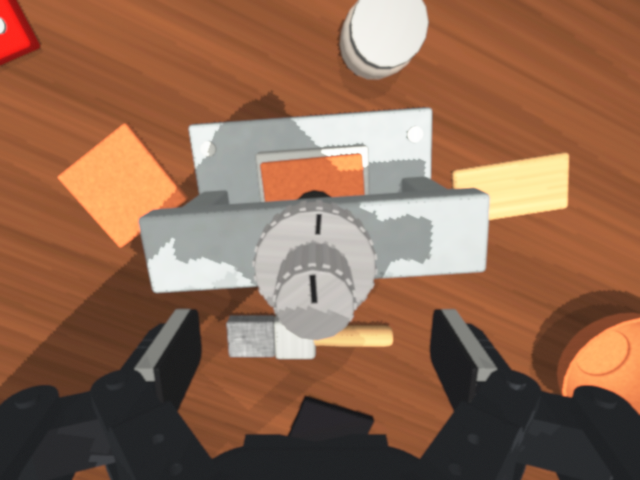

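View pics/s2.png

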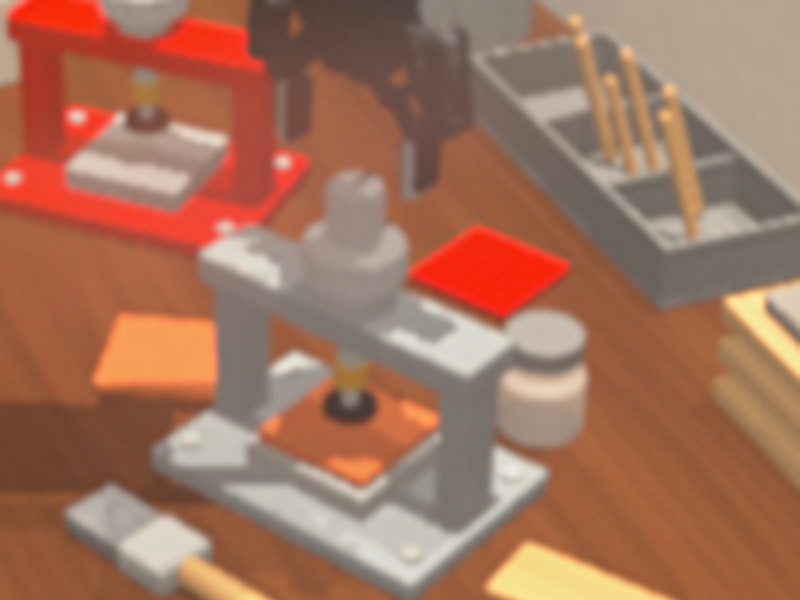

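Centered: the knob at (315,305) lies midway between the fingers at 200 and 432. Next I lower to the grip height and close.

{"method": "step_arm", "body": {
  "motion": [
    [0.001,0,-0.03,0,0,0,0],
    [0.001,0.001,-0.059,0,0,0,0],
    [0.001,0.001,-0.059,0,0,0,0],
    [0.001,0.001,-0.059,0,0,0,0]
  ]
}}

```text
time: 4.05
tool_pos: [0.5367, -0.1244, 0.1785]
tool_rot: [-0.001, 0.978, 0.21, -0.001]
contact_force: [-0.6, -0.0, 0.8]
gripper_width: 1.004
```

{"method": "step_arm", "body": {
  "motion": [
    [0,0,0,0,0,0,120],
    [0,0,0,0,0,0,255],
    [0,0,0,0,0,0,255],
    [0,0,0,0,0,0,255],
    [0,0,0,0,0,0,255],
    [0,0,0,0,0,0,255]
  ]
}}

```text
time: 4.65
tool_pos: [0.5374, -0.1246, 0.1803]
tool_rot: [0.0, 0.978, 0.21, 0.0]
contact_force: [-1.3, 1.2, 4.0]
gripper_width: 0.352
```

```bash
cat > r.py <<'E'
from h import *
st=monitor.state()
q=st['tool_rot'];R=Ro.from_quat([q[1],q[2],q[3],q[0]]).as_matrix()
print(round(st['time'],2),'pos',st['tool_pos'].round(4),'yaw %.4f'%np.arctan2(R[1,0],R[0,0]),'F',st['contact_force'].round(2),'T',st['ft_torque'].round(3),'j',st['joint_pos'].round(3),'e6 %.3f'%st['joint_efforts'][5],'w %.3f'%st['gripper_width'])
E
python3 r.py; python3 r.py
```

```text
4.65 pos [ 0.5374 -0.1246  0.1803] yaw 0.4238 F [-1.28  1.18  3.98] T [0.187 0.277 0.014] j [-0.363 -0.086  1.836  0.     1.391  0.784] e6 -0.008 w 0.352
4.65 pos [ 0.5374 -0.1246  0.1803] yaw 0.4238 F [-1.28  1.18  3.98] T [0.187 0.277 0.014] j [-0.363 -0.086  1.836  0.     1.391  0.784] e6 -0.008 w 0.352
```

{"method": "step_arm", "body": {
  "motion": [
    [0,0,0,0,0,-0.0133,255],
    [0,0,0,0,0,-0.0267,255],
    [0,0,0,0,0,-0.04,255],
    [0,0,0,0,0,-0.0533,255],
    [0,0,0,0,0,-0.0667,255]
  ]
}}

```text
time: 5.15
tool_pos: [0.5373, -0.1244, 0.1803]
tool_rot: [-0.0, 0.987, 0.161, 0.0]
contact_force: [-3.5, 3.0, 5.6]
gripper_width: 0.353
```

```bash
python3 r.py
```

```text
5.15 pos [ 0.5373 -0.1244  0.1803] yaw 0.3229 F [-3.47  3.03  5.6 ] T [0.432 0.461 0.339] j [-0.363 -0.086  1.836  0.     1.391  0.885] e6 0.133 w 0.353
```

{"method": "step_arm", "body": {
  "motion": [
    [0,0,0,0,0,-0.0133,255],
    [0,0,0,0,0,-0.0267,255],
    [0,0,0,0,0,-0.04,255]
  ]
}}

```text
time: 5.45
tool_pos: [0.5373, -0.1242, 0.1803]
tool_rot: [-0.0, 0.991, 0.131, 0.0]
contact_force: [-2.1, 2.2, 6.3]
gripper_width: 0.359
```

```bash
python3 r.py
```

```text
5.45 pos [ 0.5373 -0.1242  0.1803] yaw 0.2629 F [-2.11  2.18  6.31] T [0.431 0.508 0.289] j [-3.630e-01 -8.600e-02  1.836e+00  1.000e-03  1.392e+00  9.450e-01] e6 0.136 w 0.359
```

{"method": "step_arm", "body": {
  "motion": [
    [0,0,0,0,0,-0.0133,255],
    [0,0,0,0,0,-0.0267,255],
    [0,0,0,0,0,-0.04,255]
  ]
}}

```text
time: 5.75
tool_pos: [0.5372, -0.1241, 0.1803]
tool_rot: [-0.0, 0.995, 0.101, 0.0]
contact_force: [-3.9, 3.1, 6.4]
gripper_width: 0.354
```

```bash
python3 r.py
```

```text
5.75 pos [ 0.5372 -0.1241  0.1803] yaw 0.2029 F [-3.91  3.11  6.35] T [0.504 0.479 0.286] j [-3.620e-01 -8.600e-02  1.836e+00  1.000e-03  1.392e+00  1.005e+00] e6 0.137 w 0.354
```

{"method": "step_arm", "body": {
  "motion": [
    [0,0,0,0,0,-0.0133,255],
    [0,0,0,0,0,-0.0267,255],
    [0,0,0,0,0,-0.04,255]
  ]
}}

```text
time: 6.05
tool_pos: [0.5372, -0.124, 0.1803]
tool_rot: [-0.001, 0.997, 0.071, -0.0]
contact_force: [-3.9, 3.3, 5.9]
gripper_width: 0.357
```

```bash
python3 r.py
```

```text
6.05 pos [ 0.5372 -0.124   0.1803] yaw 0.1430 F [-3.92  3.3   5.92] T [0.631 0.419 0.315] j [-3.620e-01 -8.600e-02  1.836e+00  1.000e-03  1.392e+00  1.065e+00] e6 0.137 w 0.357
```

{"method": "step_arm", "body": {
  "motion": [
    [0,0,0,0,0,-0.0133,255],
    [0,0,0,0,0,-0.0267,255],
    [0,0,0,0,0,-0.04,255]
  ]
}}

```text
time: 6.35
tool_pos: [0.5372, -0.1238, 0.1803]
tool_rot: [-0.001, 0.999, 0.042, -0.0]
contact_force: [-2.7, 4.5, 7.4]
gripper_width: 0.36
```

```bash
python3 r.py
```

```text
6.35 pos [ 0.5372 -0.1238  0.1803] yaw 0.0831 F [-2.69  4.53  7.39] T [0.716 0.515 0.278] j [-3.620e-01 -8.600e-02  1.836e+00  1.000e-03  1.392e+00  1.125e+00] e6 0.138 w 0.360
```

{"method": "step_arm", "body": {
  "motion": [
    [0,0,0,0,0,-0.0133,255],
    [0,0,0,0,0,-0.0267,255],
    [0,0,0,0,0,-0.04,255]
  ]
}}

```text
time: 6.65
tool_pos: [0.5372, -0.1237, 0.1803]
tool_rot: [-0.001, 1.0, 0.012, -0.0]
contact_force: [-3.5, 4.4, 7.4]
gripper_width: 0.355
```

```bash
cat >> r.py <<'E'
for c in ('wrist','side'):
    f=eyes.grab_frame(c); n='pics/%s_%04d.png'%(c,round(st['time']*100)); x=f['pixels'][:,:,::-1]
    cv2.imwrite(n, x if c=='wrist' else cv2.resize(x[180:330,260:460],None,fx=4,fy=4,interpolation=cv2.INTER_CUBIC))
E
python3 r.py
```

```text
6.65 pos [ 0.5372 -0.1237  0.1803] yaw 0.0231 F [-3.46  4.41  7.45] T [0.689 0.512 0.295] j [-0.362 -0.086  1.836  0.002  1.392  1.185] e6 0.139 w 0.355
```

```bash
ls pics
```

```text
s0.png
s2.png
side_0665.png
t0.png
w0.png
w1.png
w1c.png
w1d.png
w2.png
wrist_0665.png
```

View pics/side_0665.png

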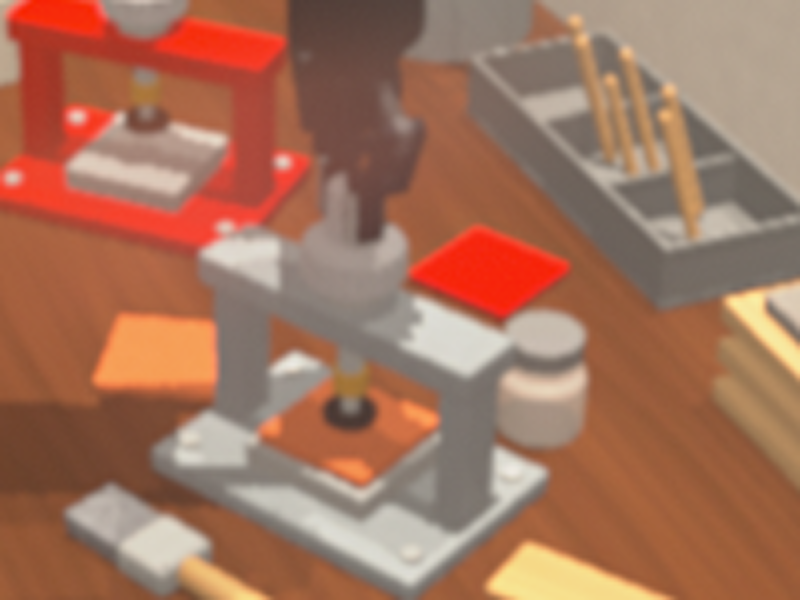

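View pics/wrist_0665.png

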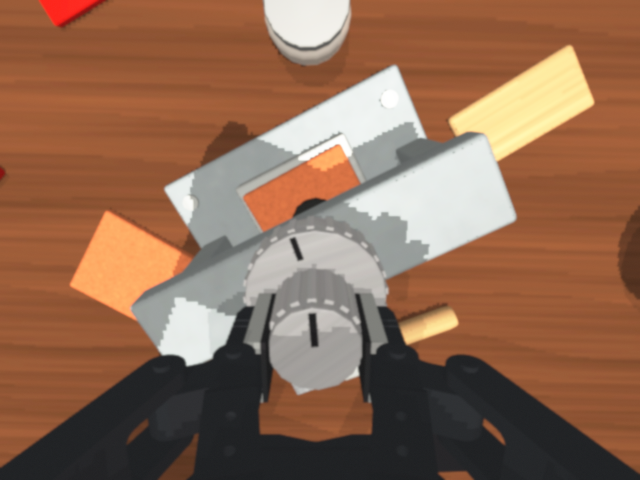

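The knob mark at (313,330) has turned with the gripper, and the ring mark at (296,249) has stayed with the press. The foot has gone down a little. I'll keep turning.

```bash
sed -i '/^for c in/,$d' r.py; cat r.py | tail -2
```

```text
q=st['tool_rot'];R=Ro.from_quat([q[1],q[2],q[3],q[0]]).as_matrix()
print(round(st['time'],2),'pos',st['tool_pos'].round(4),'yaw %.4f'%np.arctan2(R[1,0],R[0,0]),'F',st['contact_force'].round(2),'T',st['ft_torque'].round(3),'j',st['joint_pos'].round(3),'e6 %.3f'%st['joint_efforts'][5],'w %.3f'%st['gripper_width'])
```

{"method": "step_arm", "body": {
  "motion": [
    [0,0,0,0,0,-0.0133,255],
    [0,0,0,0,0,-0.0267,255],
    [0,0,0,0,0,-0.04,255]
  ]
}}

```text
time: 7.05
tool_pos: [0.5372, -0.1236, 0.1803]
tool_rot: [-0.001, 1.0, -0.018, -0.0]
contact_force: [-2.4, 4.3, 5.9]
gripper_width: 0.358
```

```bash
python3 r.py
```

```text
7.05 pos [ 0.5372 -0.1236  0.1803] yaw -0.0369 F [-2.41  4.33  5.89] T [0.785 0.488 0.251] j [-0.362 -0.086  1.836  0.002  1.392  1.245] e6 0.139 w 0.358
```

{"method": "step_arm", "body": {
  "motion": [
    [0,0,0,0,0,-0.0133,255],
    [0,0,0,0,0,-0.0267,255],
    [0,0,0,0,0,-0.04,255]
  ]
}}

```text
time: 7.35
tool_pos: [0.5372, -0.1234, 0.1803]
tool_rot: [-0.001, 0.999, -0.048, -0.0]
contact_force: [-4.1, 5.1, 6.3]
gripper_width: 0.357
```

```bash
python3 r.py
```

```text
7.35 pos [ 0.5372 -0.1234  0.1803] yaw -0.0968 F [-4.1   5.06  6.26] T [0.864 0.521 0.35 ] j [-0.362 -0.086  1.836  0.002  1.392  1.305] e6 0.140 w 0.357
```

{"method": "step_arm", "body": {
  "motion": [
    [0,0,0,0,0,-0.0133,255],
    [0,0,0,0,0,-0.0267,255],
    [0,0,0,0,0,-0.04,255]
  ]
}}

```text
time: 7.65
tool_pos: [0.5372, -0.1233, 0.1803]
tool_rot: [-0.001, 0.997, -0.078, -0.0]
contact_force: [-3.4, 6.7, 7.1]
gripper_width: 0.356
```

```bash
python3 r.py
```

```text
7.65 pos [ 0.5372 -0.1233  0.1803] yaw -0.1567 F [-3.38  6.75  7.09] T [0.86  0.54  0.364] j [-0.362 -0.086  1.836  0.002  1.393  1.365] e6 0.141 w 0.356
```

{"method": "step_arm", "body": {
  "motion": [
    [0,0,0,0,0,-0.0133,255],
    [0,0,0,0,0,-0.0267,255]
  ]
}}

```text
time: 7.85
tool_pos: [0.5372, -0.1232, 0.1803]
tool_rot: [-0.001, 0.995, -0.098, -0.0]
contact_force: [-3.3, 6.2, 7.1]
gripper_width: 0.357
```

```bash
python3 r.py
```

```text
7.85 pos [ 0.5372 -0.1232  0.1803] yaw -0.1967 F [-3.27  6.21  7.14] T [0.985 0.43  0.294] j [-0.362 -0.086  1.836  0.003  1.393  1.405] e6 0.139 w 0.357
```

{"method": "step_arm", "body": {
  "motion": [
    [0,0,0,0,0,-0.0133,255],
    [0,0,0,0,0,-0.0267,255]
  ]
}}

```text
time: 8.05
tool_pos: [0.5373, -0.1231, 0.1803]
tool_rot: [-0.002, 0.993, -0.118, -0.0]
contact_force: [-3.0, 6.7, 6.9]
gripper_width: 0.355
```

```bash
python3 r.py
```

```text
8.05 pos [ 0.5373 -0.1231  0.1803] yaw -0.2368 F [-2.98  6.66  6.93] T [0.983 0.469 0.26 ] j [-0.362 -0.086  1.836  0.003  1.393  1.445] e6 0.139 w 0.355
```

{"method": "step_arm", "body": {
  "motion": [
    [0,0,0,0,0,-0.0133,255],
    [0,0,0,0,0,-0.0267,255]
  ]
}}

```text
time: 8.25
tool_pos: [0.5373, -0.123, 0.1803]
tool_rot: [-0.002, 0.99, -0.138, -0.0]
contact_force: [-2.4, 6.6, 6.6]
gripper_width: 0.357
```

```bash
python3 r.py
```

```text
8.25 pos [ 0.5373 -0.123   0.1803] yaw -0.2768 F [-2.35  6.63  6.61] T [1.01  0.463 0.342] j [-0.362 -0.086  1.836  0.003  1.393  1.485] e6 0.139 w 0.357
```

{"method": "step_arm", "body": {
  "motion": [
    [0,0,0,0,0,-0.0133,255],
    [0,0,0,0,0,-0.0267,255]
  ]
}}

```text
time: 8.45
tool_pos: [0.5373, -0.1229, 0.1803]
tool_rot: [-0.002, 0.987, -0.158, -0.0]
contact_force: [-2.9, 6.0, 6.0]
gripper_width: 0.358
```

```bash
python3 r.py
```

```text
8.45 pos [ 0.5373 -0.1229  0.1803] yaw -0.3168 F [-2.94  5.96  6.03] T [1.035 0.447 0.279] j [-0.362 -0.086  1.836  0.003  1.393  1.525] e6 0.140 w 0.358
```

{"method": "step_arm", "body": {
  "motion": [
    [0,0,0,0,0,-0.0133,255],
    [0,0,0,0,0,-0.0267,255]
  ]
}}

```text
time: 8.65
tool_pos: [0.5373, -0.1229, 0.1803]
tool_rot: [-0.002, 0.984, -0.177, -0.0]
contact_force: [-2.1, 6.8, 6.2]
gripper_width: 0.36
```

```bash
python3 r.py
```

```text
8.65 pos [ 0.5373 -0.1229  0.1803] yaw -0.3568 F [-2.11  6.81  6.18] T [1.181 0.367 0.299] j [-0.362 -0.086  1.836  0.004  1.393  1.565] e6 0.140 w 0.360
```

{"method": "step_arm", "body": {
  "motion": [
    [0,0,0,0,0,-0.0133,255],
    [0,0,0,0,0,-0.0267,255]
  ]
}}

```text
time: 8.85
tool_pos: [0.5374, -0.1228, 0.1803]
tool_rot: [-0.002, 0.98, -0.197, -0.0]
contact_force: [-2.7, 6.9, 6.6]
gripper_width: 0.356
```

```bash
python3 r.py
```

```text
8.85 pos [ 0.5374 -0.1228  0.1803] yaw -0.3968 F [-2.66  6.91  6.65] T [1.169 0.385 0.294] j [-0.361 -0.086  1.836  0.004  1.393  1.605] e6 0.140 w 0.356
```

{"method": "step_arm", "body": {
  "motion": [
    [0,0,0,0,0,-0.0133,255],
    [0,0,0,0,0,-0.0267,255]
  ]
}}

```text
time: 9.05
tool_pos: [0.5374, -0.1227, 0.1803]
tool_rot: [-0.002, 0.976, -0.217, -0.0]
contact_force: [-2.8, 8.4, 6.3]
gripper_width: 0.353
```

```bash
python3 r.py
```

```text
9.05 pos [ 0.5374 -0.1227  0.1803] yaw -0.4367 F [-2.78  8.4   6.28] T [1.199 0.368 0.399] j [-0.361 -0.086  1.836  0.004  1.393  1.645] e6 0.202 w 0.353
```

Contact: e6 jumped from 0.140 to 0.202, about 5 N. About 0.16 rad more should reach 13 N.

{"method": "step_arm", "body": {
  "motion": [
    [0,0,0,0,0,-0.0133,255],
    [0,0,0,0,0,-0.0267,255]
  ]
}}

```text
time: 9.25
tool_pos: [0.5374, -0.1226, 0.1803]
tool_rot: [-0.002, 0.972, -0.236, -0.0]
contact_force: [-2.1, 8.1, 6.5]
gripper_width: 0.358
```

```bash
python3 r.py
```

```text
9.25 pos [ 0.5374 -0.1226  0.1803] yaw -0.4766 F [-2.07  8.12  6.47] T [1.259 0.362 0.328] j [-0.361 -0.086  1.836  0.004  1.393  1.685] e6 0.220 w 0.358
```

{"method": "step_arm", "body": {
  "motion": [
    [0,0,0,0,0,-0.0133,255],
    [0,0,0,0,0,-0.0267,255]
  ]
}}

```text
time: 9.45
tool_pos: [0.5375, -0.1225, 0.1803]
tool_rot: [-0.002, 0.967, -0.255, -0.0]
contact_force: [-2.2, 8.0, 6.7]
gripper_width: 0.362
```

```bash
python3 r.py
```

```text
9.45 pos [ 0.5375 -0.1225  0.1803] yaw -0.5166 F [-2.2   8.    6.66] T [1.299 0.345 0.412] j [-0.361 -0.086  1.836  0.004  1.392  1.725] e6 0.242 w 0.362
```

{"method": "step_arm", "body": {
  "motion": [
    [0,0,0,0,0,-0.0133,255],
    [0,0,0,0,0,-0.0267,255]
  ]
}}

```text
time: 9.65
tool_pos: [0.5375, -0.1224, 0.1803]
tool_rot: [-0.002, 0.962, -0.275, -0.0]
contact_force: [-1.4, 9.3, 7.0]
gripper_width: 0.357
```

```bash
python3 r.py
```

```text
9.65 pos [ 0.5375 -0.1224  0.1803] yaw -0.5566 F [-1.44  9.32  7.04] T [1.329 0.295 0.456] j [-0.361 -0.086  1.836  0.004  1.392  1.765] e6 0.263 w 0.357
```

{"method": "step_arm", "body": {
  "motion": [
    [0,0,0,0,0,-0.0133,255],
    [0,0,0,0,0,-0.03,255]
  ]
}}

```text
time: 9.85
tool_pos: [0.5376, -0.1223, 0.1803]
tool_rot: [-0.002, 0.955, -0.296, -0.0]
contact_force: [-1.6, 9.2, 6.4]
gripper_width: 0.358
```

```bash
python3 r.py
```

```text
9.85 pos [ 0.5376 -0.1223  0.1803] yaw -0.6016 F [-1.57  9.18  6.4 ] T [1.385 0.285 0.434] j [-0.361 -0.086  1.836  0.005  1.392  1.81 ] e6 0.230 w 0.358
```

The e6 drop is unexpected (0.263 to 0.230). I'll hold still and look for slip.

{"method": "step_arm", "body": {
  "motion": [
    [0,0,0,0,0,0,255],
    [0,0,0,0,0,0,255]
  ]
}}

```text
time: 10.05
tool_pos: [0.5376, -0.1224, 0.1803]
tool_rot: [-0.002, 0.955, -0.296, -0.0]
contact_force: [-2.3, 8.8, 7.1]
gripper_width: 0.355
```

```bash
cat > p.py <<'E'
from h import *
st=monitor.state()
for c in ('wrist','side'):
    f=eyes.grab_frame(c); n='pics/%s_%04d.png'%(c,round(st['time']*100)); x=f['pixels'][:,:,::-1]; print(n)
    cv2.imwrite(n, x if c=='wrist' else cv2.resize(x[180:330,260:460],None,fx=4,fy=4,interpolation=cv2.INTER_CUBIC))
E
python3 r.py; python3 p.py
```

```text
10.05 pos [ 0.5376 -0.1224  0.1803] yaw -0.6013 F [-2.3   8.79  7.05] T [1.38  0.287 0.304] j [-0.361 -0.086  1.836  0.005  1.392  1.81 ] e6 0.235 w 0.355
pics/wrist_1005.png
pics/side_1005.png
```

View pics/wrist_1005.png

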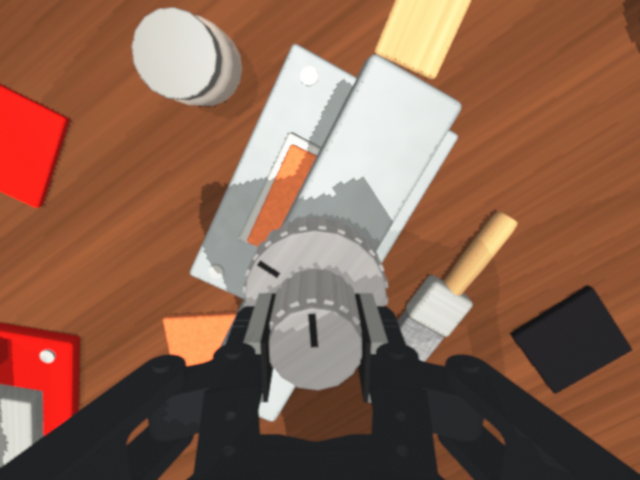

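View pics/side_1005.png

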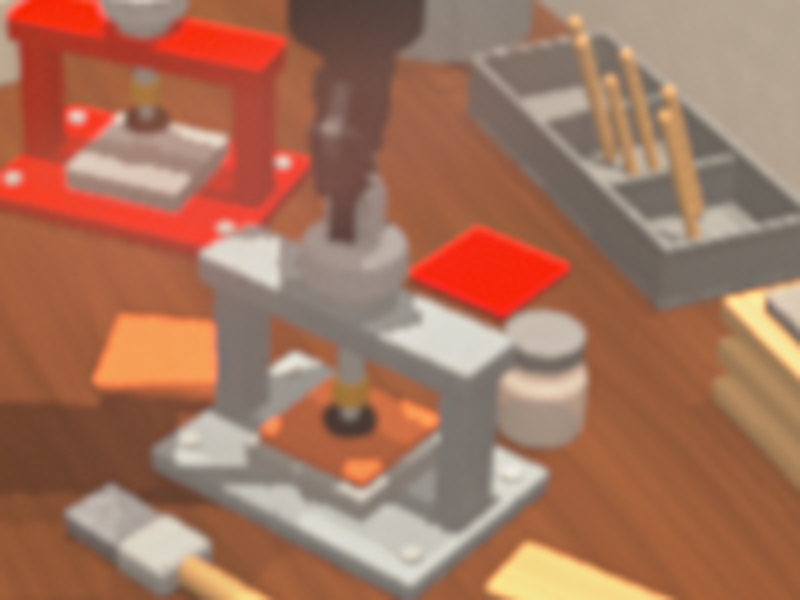

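No slip: the knob mark is still at (313,330) relative to the gripper, and the ring mark has stayed with the press. By turn angle, 0.165 rad past the 5 N reading puts the load at about 13 N. I'll release.

{"method": "step_arm", "body": {
  "motion": [
    [0,0,0,0,0,0,150],
    [0,0,0,0,0,0,60],
    [0,0,0,0,0,0,0],
    [0,0,0,0,0,0,0],
    [0,0,0,0,0,0,0],
    [0,0,0,0,0,0,0]
  ]
}}

```text
time: 10.75
tool_pos: [0.5372, -0.1248, 0.1796]
tool_rot: [0.0, 0.955, -0.297, -0.0]
contact_force: [1.0, 0.6, -0.2]
gripper_width: 1.002
```

```bash
python3 r.py; python3 p.py
```

```text
10.75 pos [ 0.5372 -0.1248  0.1796] yaw -0.6021 F [ 1.05  0.64 -0.23] T [ 0.004 -0.045 -0.03 ] j [-0.363 -0.085  1.837 -0.     1.39   1.81 ] e6 0.001 w 1.002
pics/wrist_1075.png
pics/side_1075.png
```

{"method": "step_arm", "body": {
  "motion": [
    [0,0,0.08,0,0,0,0],
    [0,0,0.16,0,0,0,0],
    [0,0,0.16,0,0,0.667,0],
    [0,0,0.16,0,0,0.667,0],
    [0,0,0.16,0,0,0.667,0],
    [0,0,0.16,0,0,0.667,0],
    [0,0,0.16,0,0,0.667,0],
    [0,0,0.16,0,0,0.667,0],
    [0,0,0.16,0,0,0.667,0],
    [0,0,0.16,0,0,0.667,0]
  ]
}}

```text
time: 11.85
tool_pos: [0.5372, -0.1246, 0.2596]
tool_rot: [0.0, 0.98, 0.198, 0.0]
contact_force: [0.7, 0.2, 0.6]
gripper_width: 1.002
```

{"method": "step_arm", "body": {
  "motion": [
    [0,0,0,0,0,0,0],
    [0,0,0,0,0,0,0]
  ]
}}

```text
time: 12.05
tool_pos: [0.5372, -0.1247, 0.2596]
tool_rot: [0.0, 0.98, 0.197, 0.0]
contact_force: [0.1, -1.1, -0.3]
gripper_width: 1.001
```

```bash
python3 r.py;python3 - <<'E'
from h import *
st=monitor.state();w=eyes.grab_frame('wrist');T=wpose(st,w);save(w,'w3.png')
for k,c in enumerate(((.5373,-.1245),(.5393,-.1235))):
  im=cv2.resize(w['pixels'][130:330,210:450,::-1],None,fx=3,fy=3,interpolation=cv2.INTER_CUBIC)
  for r,z,col in((.016,.21,(0,0,255)),(.030,.172,(0,255,0)),(.016,.176,(255,0,0))):
   for a in np.linspace(0,6.283,60):
    p=(wproj(T,w,[c[0]+r*np.cos(a),c[1]+r*np.sin(a),z])-[210,130])*3+1
    cv2.circle(im,tuple(int(v) for v in p.round()),1,col,-1)
  cv2.imwrite('pics/w3_%d.png'%k,im)
E
```

```text
12.05 pos [ 0.5372 -0.1247  0.2596] yaw 0.3973 F [ 0.07 -1.05 -0.25] T [-0.012  0.021  0.001] j [-0.363 -0.139  1.751 -0.     1.529  0.811] e6 0.010 w 1.001
```

View pics/w3_0.png

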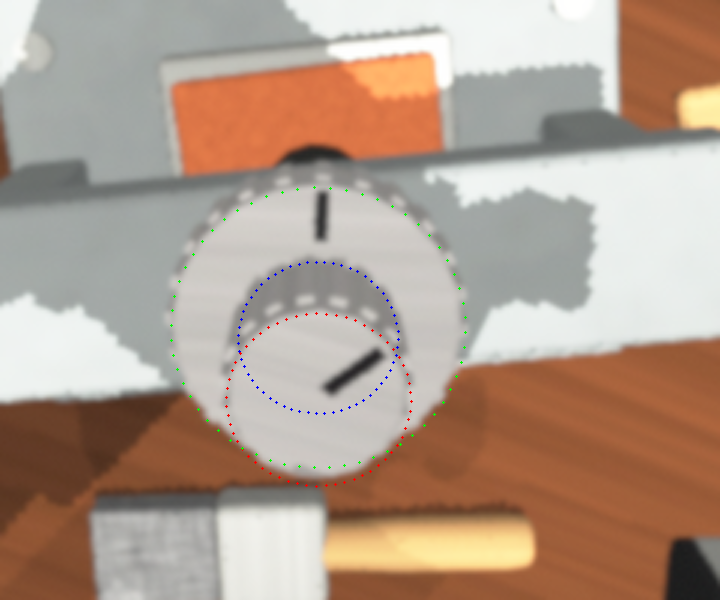

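View pics/w3_1.png

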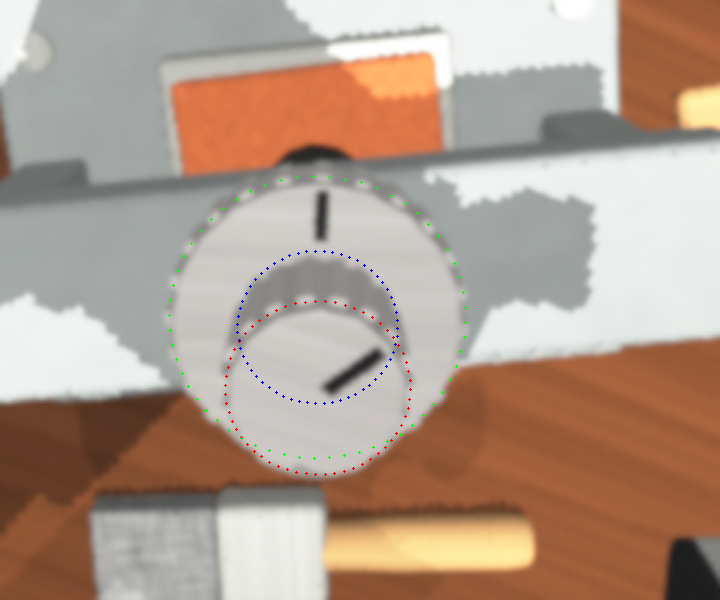

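The second overlay fits, so the axis is at (0.539,-0.1237). Next I descend astride the knob to the ring.

{"method": "step_arm", "body": {
  "motion": [
    [0.004,0.002,-0.06,0,0,0,0],
    [0.004,0.002,-0.12,0,0,0,0],
    [0.004,0.002,-0.18,0,0,0,0],
    [0.004,0.002,-0.21,0,0,0,0],
    [0.004,0.002,-0.232,0,0,0,0],
    [0.004,0.002,-0.232,0,0,0,0],
    [0.004,0.002,-0.232,0,0,0,0]
  ]
}}

```text
time: 12.8
tool_pos: [0.54, -0.1239, 0.1449]
tool_rot: [0.001, 0.98, 0.198, 0.001]
contact_force: [-0.1, -0.3, -0.0]
gripper_width: 1.003
```

```bash
python3 r.py;python3 p.py
```

```text
12.8 pos [ 0.54   -0.1239  0.1449] yaw 0.3986 F [-0.06 -0.32 -0.03] T [-0.     0.045 -0.021] j [-0.36  -0.048  1.862 -0.     1.326  0.812] e6 0.001 w 1.003
pics/wrist_1280.png
pics/side_1280.png
```

View pics/wrist_1280.png

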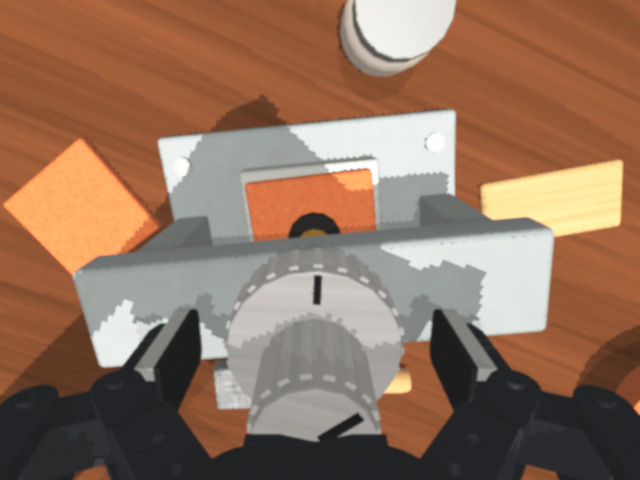

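View pics/side_1280.png

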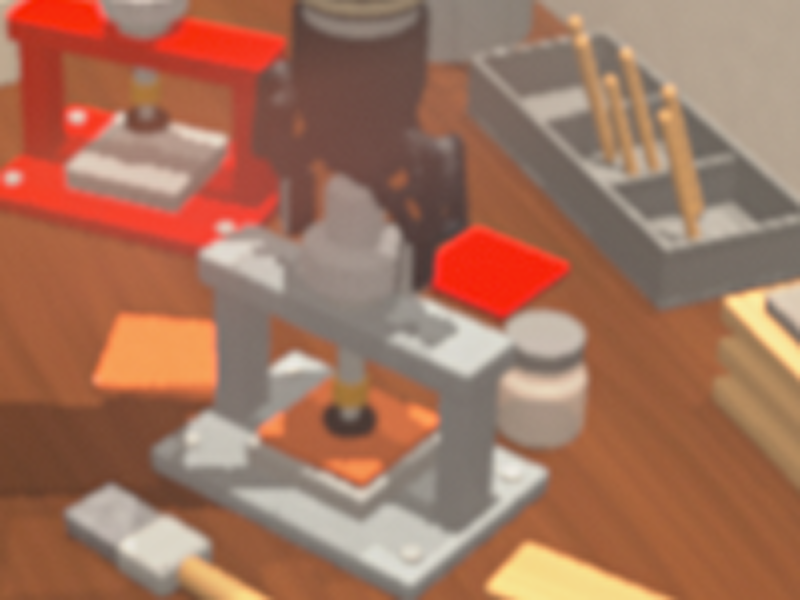

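The fingers straddle the ring, which is centred at about (316,335). No contact forces. Close on it.

{"method": "step_arm", "body": {
  "motion": [
    [0,0,0,0,0,0,60],
    [0,0,0,0,0,0,120],
    [0,0,0,0,0,0,255],
    [0,0,0,0,0,0,255],
    [0,0,0,0,0,0,255],
    [0,0,0,0,0,0,255]
  ]
}}

```text
time: 13.5
tool_pos: [0.5397, -0.1236, 0.1452]
tool_rot: [0.0, 0.98, 0.198, 0.001]
contact_force: [-2.7, 1.2, 5.4]
gripper_width: 0.68
```

```bash
python3 r.py
```

```text
13.5 pos [ 0.5397 -0.1236  0.1452] yaw 0.3987 F [-2.73  1.17  5.4 ] T [0.355 0.362 0.001] j [-3.600e-01 -4.900e-02  1.862e+00  1.000e-03  1.328e+00  8.120e-01] e6 -0.028 w 0.680
```

{"method": "step_arm", "body": {
  "motion": [
    [0,0,0,0,0,-0.02,255],
    [0,0,0,0,0,-0.04,255],
    [0,0,0,0,0,-0.06,255],
    [0,0,0,0,0,-0.08,255],
    [0,0,0,0,0,-0.1,255],
    [0,0,0,0,0,-0.12,255]
  ]
}}

```text
time: 14.1
tool_pos: [0.5397, -0.1236, 0.1452]
tool_rot: [0.0, 0.994, 0.109, 0.001]
contact_force: [-1.6, 1.0, 5.6]
gripper_width: 0.68
```

```bash
python3 r.py;python3 p.py
```

```text
14.1 pos [ 0.5397 -0.1236  0.1452] yaw 0.2184 F [-1.58  0.97  5.6 ] T [0.272 0.336 0.244] j [-0.36  -0.049  1.862  0.     1.328  0.993] e6 0.009 w 0.680
pics/wrist_1410.png
pics/side_1410.png
```

View pics/wrist_1410.png

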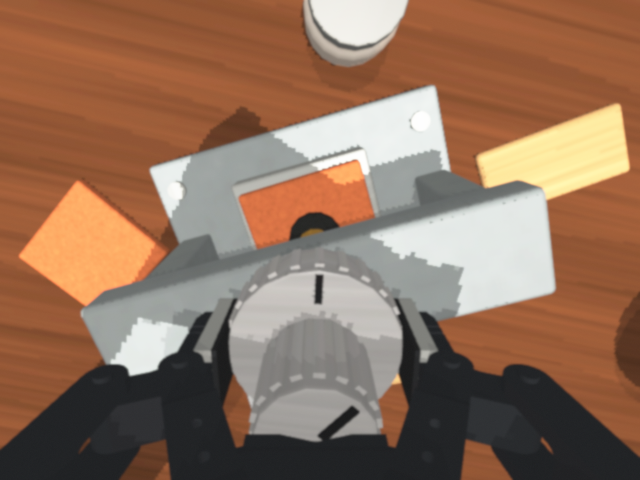

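The ring turns with the gripper: its mark stays at (318,289) in view. The knob mark rotates about 11° the other way in view, so the knob stays fixed in the world. Continue.

{"method": "step_arm", "body": {
  "motion": [
    [0,0,0,0,0,-0.025,255],
    [0,0,0,0,0,-0.05,255],
    [0,0,0,0,0,-0.075,255],
    [0,0,0,0,0,-0.1,255],
    [0,0,0,0,0,-0.125,255],
    [0,0,0,0,0,-0.15,255],
    [0,0,0,0,0,-0.175,255],
    [0,0,0,0,0,-0.2,255],
    [0,0,0,0,0,-0.225,255],
    [0,0,0,0,0,-0.25,255]
  ]
}}

```text
time: 15.2
tool_pos: [0.5397, -0.1236, 0.1452]
tool_rot: [0.0, 0.997, -0.078, 0.001]
contact_force: [-3.6, 1.1, 5.7]
gripper_width: 0.679
```

```bash
python3 r.py
```

```text
15.2 pos [ 0.5397 -0.1236  0.1452] yaw -0.1569 F [-3.56  1.07  5.7 ] T [0.339 0.317 0.257] j [-0.36  -0.049  1.862  0.     1.327  1.368] e6 -0.051 w 0.679
```

{"method": "step_arm", "body": {
  "motion": [
    [0,0,0,0,0,-0.02,255],
    [0,0,0,0,0,-0.04,255],
    [0,0,0,0,0,-0.06,255],
    [0,0,0,0,0,-0.08,255],
    [0,0,0,0,0,-0.1,255]
  ]
}}

```text
time: 15.7
tool_pos: [0.5397, -0.1236, 0.1452]
tool_rot: [0.0, 0.988, -0.153, 0.001]
contact_force: [-1.2, 1.5, 5.2]
gripper_width: 0.68
```

```bash
python3 r.py
```

```text
15.7 pos [ 0.5397 -0.1236  0.1452] yaw -0.3066 F [-1.2   1.55  5.22] T [0.302 0.337 0.261] j [-0.36  -0.049  1.862  0.     1.327  1.518] e6 0.009 w 0.680
```

{"method": "step_arm", "body": {
  "motion": [
    [0,0,0,0,0,-0.0133,255],
    [0,0,0,0,0,-0.0267,255]
  ]
}}

```text
time: 15.9
tool_pos: [0.5397, -0.1236, 0.1452]
tool_rot: [-0.0, 0.985, -0.172, 0.001]
contact_force: [-3.1, 1.5, 6.1]
gripper_width: 0.684
```

```bash
python3 r.py
```

```text
15.9 pos [ 0.5397 -0.1236  0.1452] yaw -0.3463 F [-3.06  1.48  6.05] T [0.264 0.352 0.282] j [-0.36  -0.049  1.862  0.     1.327  1.557] e6 0.089 w 0.684
```

{"method": "step_arm", "body": {
  "motion": [
    [0,0,0,0,0,-0.0133,255],
    [0,0,0,0,0,-0.0267,255]
  ]
}}

```text
time: 16.1
tool_pos: [0.5397, -0.1236, 0.1452]
tool_rot: [0.0, 0.981, -0.192, 0.001]
contact_force: [-3.3, 1.3, 4.8]
gripper_width: 0.681
```

```bash
python3 r.py
```

```text
16.1 pos [ 0.5397 -0.1236  0.1452] yaw -0.3863 F [-3.31  1.31  4.75] T [0.222 0.363 0.266] j [-0.36  -0.049  1.862  0.     1.327  1.597] e6 0.088 w 0.681
```

{"method": "step_arm", "body": {
  "motion": [
    [0,0,0,0,0,-0.0133,255],
    [0,0,0,0,0,-0.0267,255]
  ]
}}

```text
time: 16.3
tool_pos: [0.5397, -0.1236, 0.1452]
tool_rot: [-0.0, 0.977, -0.212, 0.001]
contact_force: [-2.7, 1.2, 5.4]
gripper_width: 0.68
```

```bash
python3 r.py
```

```text
16.3 pos [ 0.5397 -0.1236  0.1452] yaw -0.4264 F [-2.75  1.18  5.38] T [0.293 0.346 0.234] j [-0.36  -0.049  1.862  0.     1.327  1.637] e6 0.088 w 0.680
```

{"method": "step_arm", "body": {
  "motion": [
    [0,0,0,0,0,-0.0133,255],
    [0,0,0,0,0,-0.0267,255]
  ]
}}

```text
time: 16.5
tool_pos: [0.5397, -0.1236, 0.1452]
tool_rot: [-0.0, 0.973, -0.231, 0.001]
contact_force: [-2.6, 1.9, 6.2]
gripper_width: 0.685
```

```bash
python3 r.py
```

```text
16.5 pos [ 0.5397 -0.1236  0.1452] yaw -0.4663 F [-2.55  1.87  6.2 ] T [0.255 0.343 0.56 ] j [-0.36  -0.049  1.862  0.     1.327  1.677] e6 0.176 w 0.685
```

{"method": "step_arm", "body": {
  "motion": [
    [0,0,0,0,0,-0.0133,255],
    [0,0,0,0,0,-0.0267,255]
  ]
}}

```text
time: 16.7
tool_pos: [0.5404, -0.124, 0.1451]
tool_rot: [0.001, 0.968, -0.249, 0.002]
contact_force: [1.3, 0.6, 4.8]
gripper_width: 0.682
```

```bash
python3 r.py; python3 p.py
```

```text
16.7 pos [ 0.5404 -0.124   0.1451] yaw -0.5042 F [1.25 0.61 4.79] T [-0.042 -0.269  2.237] j [-3.590e-01 -4.800e-02  1.862e+00 -1.000e-03  1.325e+00  1.716e+00] e6 1.933 w 0.682
pics/wrist_1670.png
pics/side_1670.png
```

The ring is at its stop: torque jumped to 2.2 N m. I'll relieve the wind-up and then open.

{"method": "step_arm", "body": {
  "motion": [
    [0,0,0,0,0,0.01,255],
    [0,0,0,0,0,0.02,255],
    [0,0,0,0,0,0.02,255]
  ]
}}

```text
time: 17.1
tool_pos: [0.5404, -0.124, 0.1452]
tool_rot: [-0.0, 0.971, -0.237, 0.002]
contact_force: [2.1, 0.6, 5.3]
gripper_width: 0.683
```

```bash
python3 r.py
```

```text
17.1 pos [ 0.5404 -0.124   0.1452] yaw -0.4789 F [2.06 0.57 5.3 ] T [-0.037 -0.261  0.076] j [-3.600e-01 -4.800e-02  1.861e+00  1.000e-03  1.325e+00  1.689e+00] e6 0.016 w 0.683
```

{"method": "step_arm", "body": {
  "motion": [
    [0,0,0,0,0,0,130],
    [0,0,0,0,0,0,60],
    [0,0,0,0,0,0,0],
    [0,0,0,0,0,0,0],
    [0,0,0,0,0,0,0]
  ]
}}

```text
time: 17.6
tool_pos: [0.5388, -0.1235, 0.143]
tool_rot: [-0.0, 0.972, -0.236, -0.001]
contact_force: [-0.2, 0.0, 0.4]
gripper_width: 1.005
```

```bash
python3 r.py; python3 p.py
```

```text
17.6 pos [ 0.5388 -0.1235  0.143 ] yaw -0.4770 F [-0.18  0.01  0.4 ] T [-0.035  0.034 -0.014] j [-0.36  -0.047  1.864  0.     1.326  1.688] e6 0.003 w 1.005
pics/wrist_1760.png
pics/side_1760.png
```

Clear of contact. I'll raise straight up and check.

{"method": "step_arm", "body": {
  "motion": [
    [0,0,0.06,0,0,0,0],
    [0,0,0.14,0,0,0,0],
    [0,0,0.23,0,0,0,0],
    [0,0,0.32,0,0,0,0],
    [0,0,0.32,0,0,0,0],
    [0,0,0.32,0,0,0,0]
  ]
}}

```text
time: 18.3
tool_pos: [0.5399, -0.1239, 0.3055]
tool_rot: [0.0, 0.972, -0.236, 0.002]
contact_force: [-0.4, 0.2, 0.3]
gripper_width: 1.004
```

```bash
python3 r.py; python3 p.py; python3 - <<'E'
from h import *
st=monitor.state();w=eyes.grab_frame('wrist');T=wpose(st,w)
r=eyes.pinpoint('lock_ring_mark','wrist');print(r)
if r:
  m=watz(T,w,r[0]['uv'],.172);d=m[:2]-[.539,-.1237];print(m,np.hypot(*d),np.arctan2(d[1],d[0]))
E
```

```text
18.3 pos [ 0.5399 -0.1239  0.3055] yaw -0.4766 F [-0.41  0.16  0.32] T [-0.013  0.016  0.039] j [-0.36  -0.153  1.689 -0.     1.602  1.687] e6 0.001 w 1.004
pics/wrist_1830.png
pics/side_1830.png
[{'uv': [315.5, 181.3], 'p': 0.76}]
[ 0.56398018 -0.13783384  0.172     ] 0.02870147916916192 -0.5148944005701678
```

View pics/wrist_1830.png

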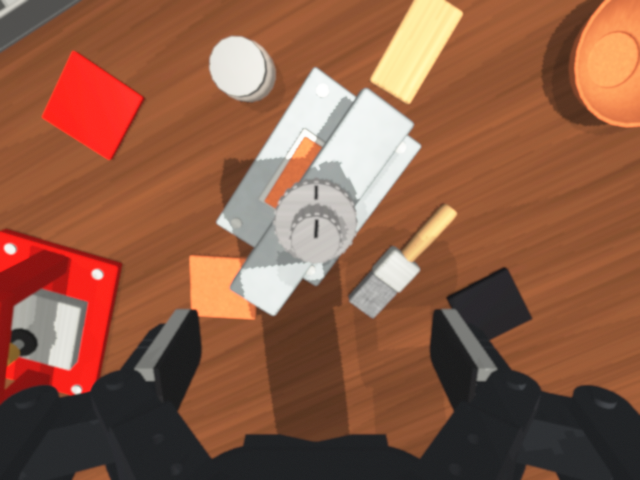

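View pics/side_1830.png

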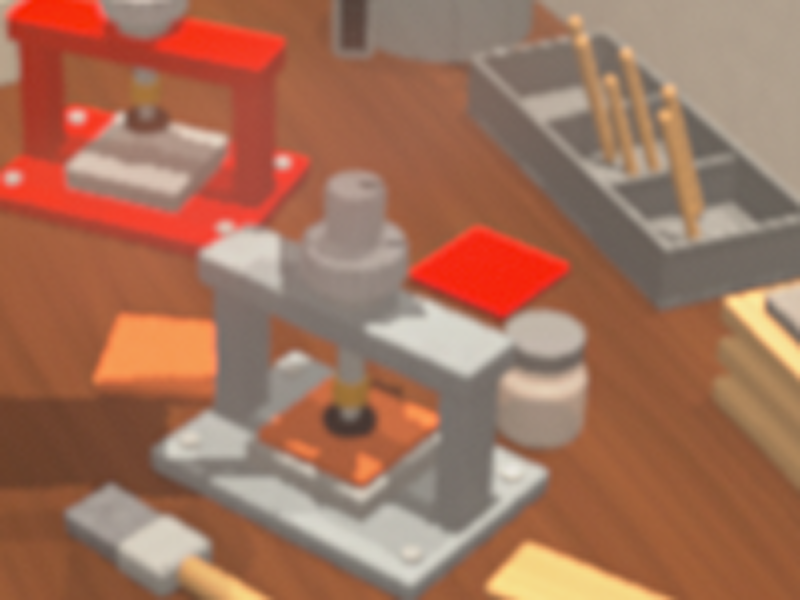

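The wrist view shows the ring mark at (316,190), roughly 55° clockwise of press +x, so the ring reads about 0.97 and is home. The knob mark, the tile and the bystanders are where they were. The gripper is clear, so I'll hand in.

```bash
python3 -c "
from h import *
print(manip.job_done())"
```

```text
the job is handed in; nothing more can be done
None
```

The tile is clamped and the lock ring is home. I handed the job in at about 18.5 s of the 64 s limit, and no verdict was reported.

**Feed knob:** I turned the knob 1.03 rad clockwise and felt the foot touch the tile. I stopped at an estimated 12 to 14 N on the tile. The estimate comes from the turn angle after contact and from the torque while turning. The knob did not slip in the grip, and the ring mark stayed with the press.

**Lock ring:** I turned the ring about 0.87 rad until it met its stop, where the torque jumped from 0.26 to 2.2 N m. I then relieved the twist, opened the gripper and lifted clear. In the wrist picture the ring reads about 0.97 rad. The knob mark stayed put in the pictures taken before, during and after the turn.

**Final state:** The tile and the bystanders look unmoved in the last wrist and side pictures, and the force on the tool is zero.

**Checks that disagreed:**
- **Joint torque:** the last reading during the knob turn dropped from 0.263 to 0.230 instead of rising. I put this down to the slightly faster last step, because that reading also changed with speed on the ring, and the pictures showed no slip.
- **Axis position:** my first camera fit of the press axis was about 2 mm off. I corrected it before gripping the ring.

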